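Lock a bench shear's lever down with its pin

TASK

Lock up the bench shear: press its raised lever fully down, then lay the loose red-headed lock pin in the shear's guide trough, shaft towards the bracket, and push it fully home, so that the shaft passes through both bracket plates and the lever, and the head stops against the end of the channel. Leave the bottle, the jar, the tin and the punch block standing where they are.

Things in the scene. Friction and masses are not known exactly. Their poses are not given: they have to be found in the camera images.
- lever (a joint): angle (rad) of the shear's steel lever, a bar 12 mm thick with a black round grip at its free end, swinging about a level pivot. 0 = fully down on its firm stop (its hole then lines up with the bracket's), positive = raised; starts 0.3 to 0.62. A stiff hinge: it stays where it is left, and about 3 N at the grip moves it.
- lever_grip (a point): point to press: top of the lever's black grip (26 mm in diameter, 105 mm long), 240 mm along the lever from the pivot and 13 mm above its centre line; moves with the lever. x along the lever towards the pivot, y along the pivot axis, z up, square to the lever.
- lock_hole (a point): fixed on the green shear (base 230 x 100 mm): centre of the 16 mm lock holes, 60 mm above the bench, midway between two upright plates 8 mm thick (y 8 to 16 and -16 to -8 mm, tops 22 mm above here); lever between them. Holes run along y. x level, from grip to pivot; y level, out along the guide trough; z up. Pivot at x = +115 mm, same height; the pivot plates' tops are 28 mm above here.
- head_stop (a point): fixed on the shear, on the hole axis, 46 mm out from lock_hole (same axes): end face of the aluminium shaft channel, the stop for the pin's head. The open-topped channel runs from here back to the bracket: 16 mm wide, sides flaring to 20 mm either side, tops 15 mm up. With the pin home the head's centre is at y = +15 mm from here, its nose 24 mm beyond lock_hole. Home is a firm stop.
- landing (a point): fixed on the shear, on the hole axis, 110 mm out from lock_hole (same axes): where to lay the head's centre. Flat floor 12 mm below, 44 mm wide, y -64 to +30 mm from here, open at the sides but for low walls near the stop (y -64 to -46, 27.6 mm apart, tops 8 mm above here) where fingers do not fit beside the head: push from behind. The pin slides level, at hole height, with 1 or 2 N.
- pin_head (a point): centre of the square red head (30 mm long, 24 x 24 mm across) of the loose lock pin, where to grasp it; about 70 g, balancing within the head. x points along the steel shaft (12 mm in diameter, 70 mm long, tapered nose) to the nose; y, z square to the head's sides. Starts lying level on the bench, head centre 12 mm up, left or right of the shear, nose pointing up to 115 degrees either side of the robot's right (-y).
- pin_nose (a point): centre of the nose end of the lock pin, 85 mm ahead of the head's centre along x; axes as for the head.
- bottle_mid (a point): middle of the small white plastic bottle with a red cap, standing on the bench, 38 mm in diameter, 115 mm high; z up. A bystander.
- jar_mid (a point): middle of the small amber glass jar with a black lid, standing on the bench, 54 mm in diameter, 62 mm high; z up. A bystander.
- punches_mid (a point): middle of the round dark wooden block (52 mm in diameter, 50 mm high) that holds five steel and brass punches standing up to 105 mm above the bench, close beside the guide trough on the pivot side; z up. A bystander.
- tin_mid (a point): middle of the flat round brass tin with a blue lid, lying on the bench, 64 mm in diameter, 35 mm high; z up. A bystander.
Not all that is in view belongs to the job. Leave any orange or purple look-alike of the part that bears pin_head alone. Of the things that look like the part that bears tin_mid, take the one that is nearest to the robot's base at the start.

How it is judged:
By the outcome, as a careful person would: the job done as asked, in the order asked, and still so for the second after the job is handed in, with the robot touching nothing.
It also fails if it takes over 67 s, if anything falls off the work surface, if the arm or the gripper's body presses on something with over 40 N, if the wrist force passes 120 N, or if a joint passes its speed limit or range.

ROBOT

A 6-joint arm with a two-finger parallel gripper is mounted at the origin on the work surface. World frame = base frame: x ahead of the robot, y to its left, z up, the work surface at z = 0. Lengths are in m, angles in rad, forces in N, time in s.
With the tool pointing down it reaches from about 0.275 to 1 m from the base axis. Payload 8.4 kg.
Tool frame: the origin (TCP) lies on the centre line of the jaws, within the pads' length; the fingertips stand 17 mm ahead of it and the grasp point (between the pads) lies 2 mm behind it (bot.tcp_to_tips is the y of the fingertips in the tool frame, in m); y points along the fingers, z is the direction in which the jaws open and shut, and the axes are right-handed (so a half turn about y gives the same grasp; the last joint's range is limited). The gripper opens to 85 mm and grips with 20 to 120 N. Pads are 22 mm wide; open, the fingers measure 114 mm over their backs; the gripper's body (76 mm by 85 mm) begins 54 mm behind the grasp point. The pads swing forward as they close: fully open they stand 13 mm farther back than shut.
Start: joints at [-0.002, 0.353, 1.633, -0, 1.155, -0.002], TCP at [0.625, -0, 0.248] pointing down, gripper open.
Joint ranges: [-2.63, 2.63], [-0.92, 2.1], [0.06, 2.66], [-1.3, 4.44], [0, 2.69], [-3.02, 3.02]. Speed limits (rad/s): [2.22, 2.22, 2.79, 3.14, 3.14, 3.14].

INTERFACE

Orientations are given as a unit quaternion [x, y, z, w].
In Python, from workcell import bot, hand, kinematics, get_obs, vision, hand_in gives the robot as it stands. The module is installed in compiled form; this text tells all that it offers. Calls block until the motion is done:
- bot.reach(position, orientation): joint-space move of the TCP to a pose.
- bot.servo_line(position, ori=None, velocity=0.15): straight line of the TCP; ori=None keeps the orientation; velocity is the mean speed in m/s.
- bot.goto_joints(angles): joint-space move.
- hand.move_gripper(opening, strength=None): finger opening in m; strength is the grip in N (None keeps the last); returns when the fingers have stopped.
- bot.dwell(seconds).
- kinematics.solve_ik(position, orientation): joint angles nearest the present ones, or None.
- get_obs(): the state.
- vision.read_camera(name): name is "scene" or "side" or "wrist"; returns a dict with "frame" (400x640x3 uint8, red, green, blue), "intrinsics" (3x3 intrinsics, pixels), "view" (4x4, takes a point from world to camera coordinates). Camera axes: x right, y down, z forward; pixel columns grow to the right and rows downward; lengths in m; the calibration is good to about 2 mm. A picture is of the moment at which its call begins. There is no depth.
A pose or a line that the arm cannot do raises bot.IKError and nothing moves.
- hand_in(): hands the job in, once; it reports no verdict.
The state is a dict: "time_s": time; "joint_pos": joint angles; "joint_vel": joint speeds; "joint_efforts": joint torques, N m; "position": TCP position; "orientation": TCP orientation; "wrist_force": force on the tool from outside, world axes, zero at the start; "ft_torque": the same for the moment, N m; "gripper_width": finger opening in m.
Only numpy, scipy, OpenCV 4.12 (cv2) and the standard library are available. Lean on these libraries where they do the work, as an engineer would, in place of code of your own. Each camera call takes 0.05 s, during which the arm holds its last target.

## Working session

There is one attempt and no reset: what is moved stays moved. The work goes in short steps, each a Python script; the robot and the scene stay as the last script left them, time stands still between calls to the robot, and variables do not carry over. Pictures are saved under pics/ and viewed, and the job is handed in when it is done.

```bash
mkdir -p pics
cat > h.py <<'E'
import numpy as np, cv2
from workcell import bot, hand, kinematics, get_obs, vision, hand_in
def snap(cam,name):
    d=vision.read_camera(cam); cv2.imwrite(f'pics/{name}.png',d['frame'][:,:,::-1]); np.savez(f'pics/{name}.npz',K=d['intrinsics'],V=d['view']); return d
def crop(name,x0,y0,x1,y1,s,out):
    im=cv2.imread(f'pics/{name}.png')[y0:y1,x0:x1]; cv2.imwrite(f'pics/{out}.png',cv2.resize(im,None,fx=s,fy=s,interpolation=cv2.INTER_CUBIC))
def PM(name):
    d=np.load(f'pics/{name}.npz'); return d['K']@d['V'][:3]
def proj(name,p):
    q=PM(name)@np.append(p,1); return q[:2]/q[2]
def onz(name,uv,z):
    P=PM(name); H=P[:,[0,1,3]].copy(); H[:,2]+=P[:,2]*z
    q=np.linalg.solve(H,[uv[0],uv[1],1]); return q[:2]/q[2]
def tri(obs): # [(name,(u,v))]
    A=[]
    for n,(u,v) in obs:
        P=PM(n); A+= [u*P[2]-P[0], v*P[2]-P[1]]
    X=np.linalg.svd(np.array(A))[2][-1]; X=X[:3]/X[3]
    return X,[np.round(proj(n,X)-uv,1) for n,uv in obs]
E
python3 - <<'E'
from h import *
for c in ['scene','side','wrist']:
    d=snap(c,c+'0'); V=d['view']; print(c,np.round(-V[:3,:3].T@V[:3,3],3),np.round(V[2,:3],2),d['intrinsics'][0,0])
o=get_obs();print(o['time_s'],o['position'],o['orientation'],o['gripper_width'])
E
```

```text
scene [1.15  0.132 0.719] [-0.67 -0.12 -0.74] 420.13198657104
side [0.197 0.584 0.672] [ 0.42 -0.63 -0.65] 377.05366308947856
wrist [0.625 0.077 0.373] [-0.   -0.3  -0.95] 337.3779755880956
0.15 [ 6.24668327e-01 -1.48177809e-05  2.47734935e-01] [-0.5002588   0.5002589  -0.49974576  0.49973627] 0.08575934173568898
```

View pics/scene0.png

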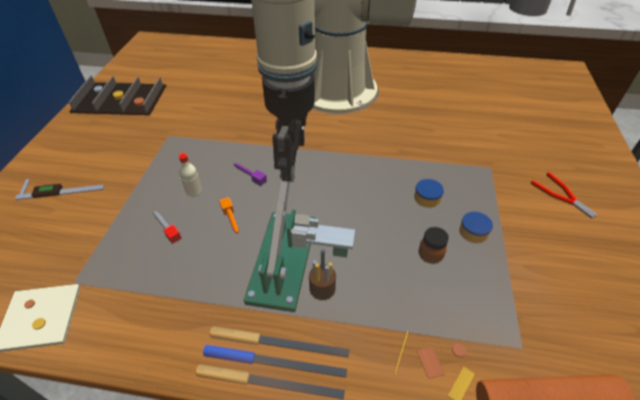

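View pics/side0.png

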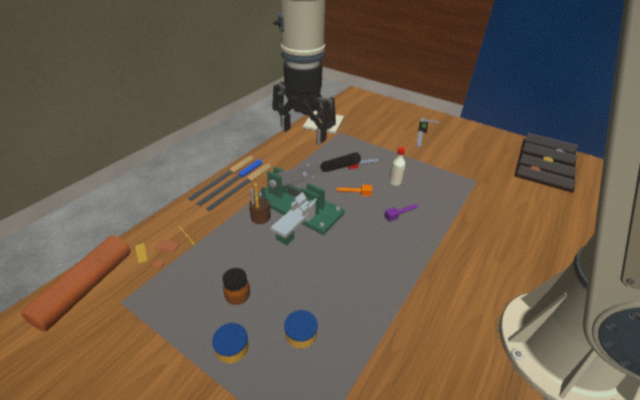

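View pics/wrist0.png

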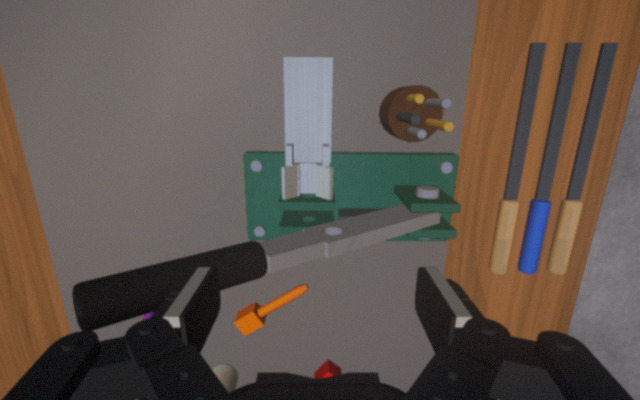

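Run:
```python
from h import *
crop('scene0',140,140,380,320,3.3,'c1')
crop('side0',220,130,420,260,4,'c2')
crop('wrist0',220,30,480,260,3,'c3')
```

```text
(no output)
```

View pics/c1.png

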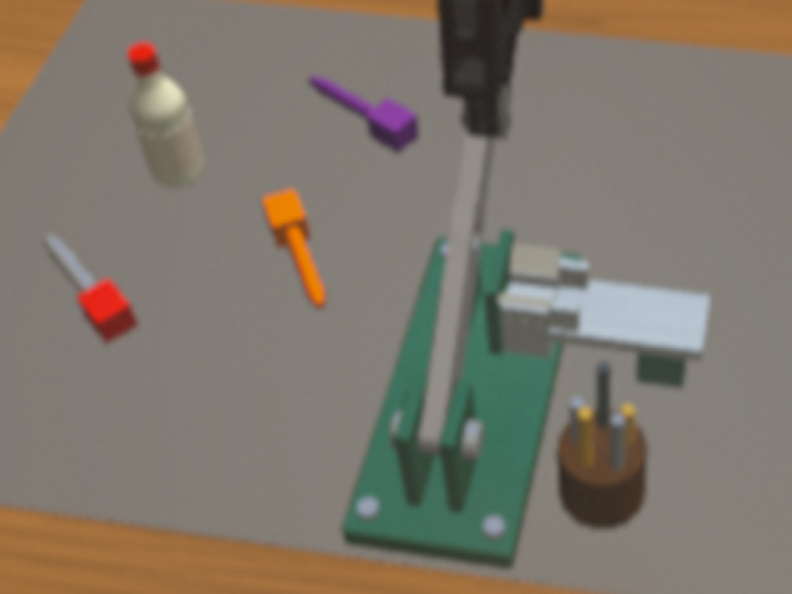

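View pics/c2.png

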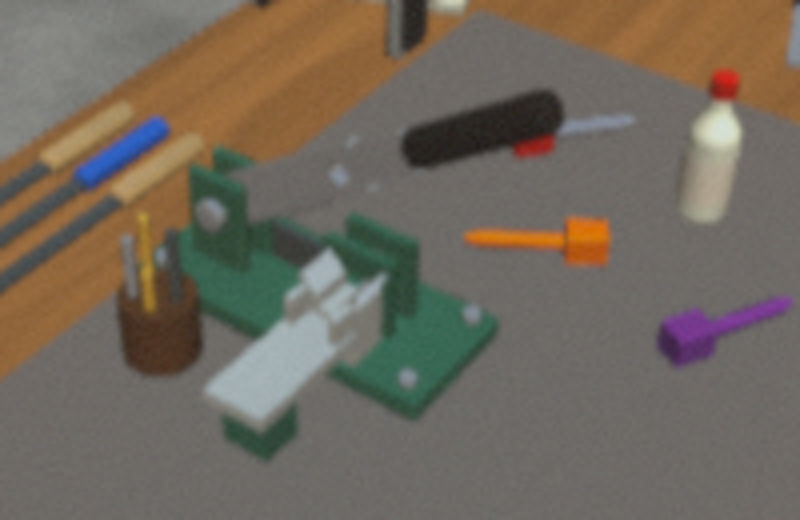

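View pics/c3.png

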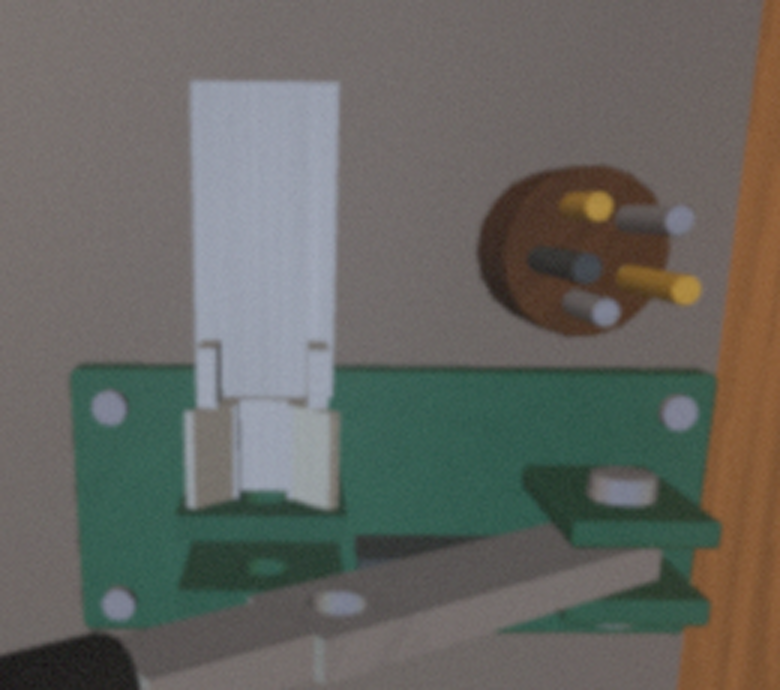

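Run:
```python
from h import *
w=lambda x,y:('wrist0',(220+x/3,30+y/3)); s=lambda x,y:('scene0',(140+x/3.3,140+y/3.3)); d=lambda x,y:('side0',(220+x/4,130+y/4))
def t(n,*o):
    X,r=tri(o); print(n,np.round(X*1e3,1),[list(map(float,a)) for a in r]); return X
a=t('floor end L',w(191,82),s(710,293)); 
b=t('floor end R',w(339,82),s(703,347),d(262,427));
a=t('floor end L3',w(191,82),s(710,293),d(207,390)); 
a=t('floor end L3',w(191,82),d(207,390)); 
b=t('floor end R',w(339,82),d(262,427));
t('bolt SE',w(118,604),s(443,248)); 
t('bolt +x+y',w(680,413),s(493,525))
t('bolt -x+y',w(109,408),d(407,378))
t('bolt -x-y',w(118,604),d(472,314))
t('head',s(105,312)); 
for z in (12,24): print(onz('scene0',s(105,297)[1],z/1e3))
print('tins',onz('scene0',(429,187),.035),onz('scene0',(476,222),.035))
print('headtop',onz('scene0',s(105,300)[1],.024),'nose',onz('scene0',s(50,238)[1],.006+.006))
print('bottle',onz('scene0',s(176,178)[1],0), 'nose side',onz('side0',d(632,120)[1],.012))
print('punch',onz('wrist0',w(585,250)[1],.05))
```

```text
floor end L [594.5 115.3  50.7] [[-0.6, -3.3], [-1.0, 0.1]]
floor end R [618.6 111.   26.2] [[-22.0, 5.0], [-2.8, -0.0], [-8.5, -0.5]]
floor end L3 [608.8 118.8  68.6] [[14.5, -10.7], [0.6, 0.1], [5.6, -0.5]]
floor end L3 [608.6 119.8  69.2] [[14.1, -12.1], [5.4, -0.4]]
floor end R [621.1 105.2  20.4] [[-19.2, 12.0], [-7.7, -0.7]]
bolt SE [559.9 -63.2  23.7] [[-0.1, 0.3], [0.1, 0.1]]
bolt +x+y [760.   10.8  24. ] [[0.0, -1.7], [-0.6, -0.2]]
bolt -x+y [559.1   9.1  18.5] [[-0.5, 0.6], [-0.3, 0.1]]
bolt -x-y [558.3 -65.9  18.2] [[-0.5, 0.7], [-0.3, 0.1]]
head [ 662.5 -254.1   45.6] [[0.0, 0.0]]
[ 0.6261325  -0.27825646]
[ 0.63502727 -0.27129926]
tins [0.43087173 0.2726661 ] [0.52307649 0.36909021]
headtop [ 0.63742074 -0.27031738] nose [ 0.58206041 -0.33625046]
bottle [ 0.50296631 -0.27760159] nose side [ 0.58124917 -0.34000502]
punch [0.71495931 0.0650278 ]
```

```bash
python3 - <<'E'
from h import *
w=lambda x,y:('wrist0',(220+x/3,30+y/3)); s=lambda x,y:('scene0',(140+x/3.3,140+y/3.3)); d=lambda x,y:('side0',(220+x/4,130+y/4))
def t(n,*o):
    X,r=tri(o); print(n,np.round(X*1e3,1),[list(map(float,a)) for a in r]); return X
t('L',w(191,82),s(710,293),d(262,420))
t('R',w(339,82),s(703,347),d(207,388))
t('Bolt pivot',w(625,485),d(210,213)); t('Bolt pivot',w(625,485),s(474,438))
t('lever bolt',w(342,603),d(341,177))
t('grip-',('wrist0',(88,307)),d(545,110))
t('grip+',('wrist0',(258,260)),d(418,147))
t('head top',s(105,298),)if 0 else None
E
python3 - <<'E'
import sys; sys.path.insert(0,'.')
from h import *
crop('wrist0',40,220,380,400,2.3,'c4'); crop('scene0',140,190,200,250,10,'c5')
E
```

```text
L [592.3 114.6  48.3] [[-2.8, -2.1], [-1.3, -0.0], [-1.0, 0.2]]
R [635.3 114.2  49.1] [[-3.6, -1.6], [-1.5, -0.2], [-1.6, 0.2]]
Bolt pivot [729.9  -8.1  60.4] [[-1.4, 0.9], [-0.5, -0.0]]
Bolt pivot [729.9  -4.1  64. ] [[0.1, -2.1], [-0.7, -0.2]]
lever bolt [636.8 -26.1 118.8] [[-1.8, 2.0], [-0.7, 0.2]]
grip- [502.8 -28.7 219.5] [[-0.8, 2.2], [-0.3, 0.4]]
grip+ [583.  -29.8 161.7] [[-0.8, 1.3], [-0.3, 0.2]]
```

View pics/c5.png

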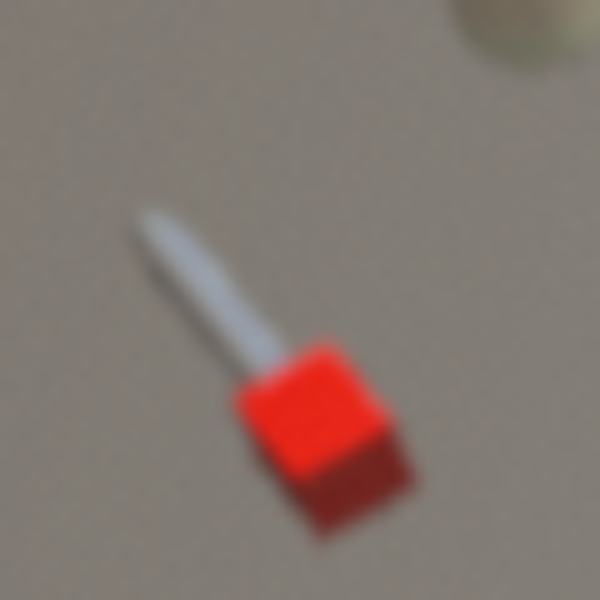

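View pics/c4.png

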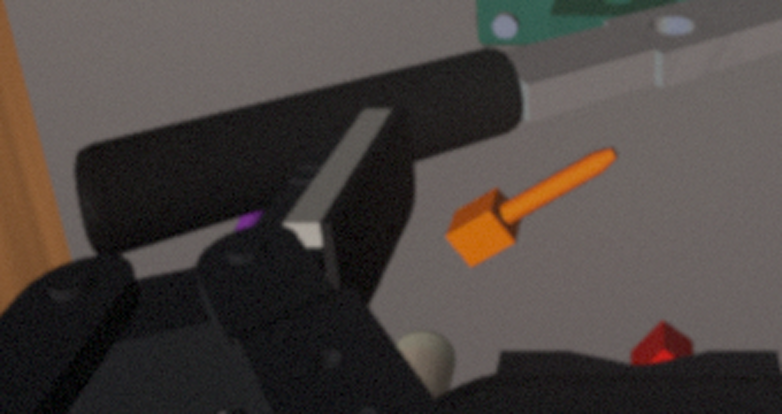

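Run:
```python
from h import *
o=get_obs(); q=o['orientation']; print(bot.tcp_to_tips)
hand.move_gripper(0.0)
print(bot.tcp_to_tips,get_obs()['gripper_width'])
def P(th): return np.array([.729-.24*np.cos(th)+.013*np.sin(th),-.026,.060+.24*np.sin(th)+.013*np.cos(th)+bot.tcp_to_tips])
bot.reach(P(.64)+[0,0,.03],q)
for th in (.5,.3,.13,.03):
    bot.servo_line(P(th),velocity=.12); o=get_obs(); print(th,o['time_s'],o['wrist_force'].round(1),np.round(o['position']-P(th),4))
for k in range(12):
    p=P(0)+[0,0,.002-.002*k]
    bot.servo_line(p,velocity=.05); o=get_obs(); print(k,p[2],o['time_s'],o['wrist_force'].round(1),np.round(o['position']-p,4))
    if o['wrist_force'][2]>25: break
```

```text
0.017
0.017 0.00035849633240259696
0.5 2.0083 [-0.5 -0.2 -0.2] [0.0007 0.0001 0.0002]
0.3 2.5583 [ 0.3 -0.5  0. ] [ 0.0005 -0.      0.0005]
0.13 3.05 [ 0.8 -0.6 -0.2] [ 0.0005 -0.      0.0005]
0.03 3.4 [ 0.2  1.  -0. ] [ 0.0001 -0.      0.0003]
0 0.092 3.6583 [ 0.8 -0.1 -0.2] [ 0.0002 -0.      0.0003]
1 0.09 3.9083 [0.6 0.9 0.6] [ 0.0001 -0.      0.    ]
2 0.088 4.1583 [-6.4 -0.3 23.6] [ 0.0003 -0.      0.0015]
3 0.086 4.4083 [-13.7   0.9  49. ] [ 0.0004 -0.      0.0031]
```

Run:
```python
from h import *
o=get_obs(); p=o['position']
bot.servo_line([p[0],p[1],.2],velocity=.3)
print(get_obs()['wrist_force'].round(1))
snap('scene','s1'); snap('side','d1')
crop('s1',200,130,380,320,3,'s1c'); crop('d1',220,130,420,260,4,'d1c')
```

```text
[-0.2 -0.  -0.3]
```

View pics/s1c.png

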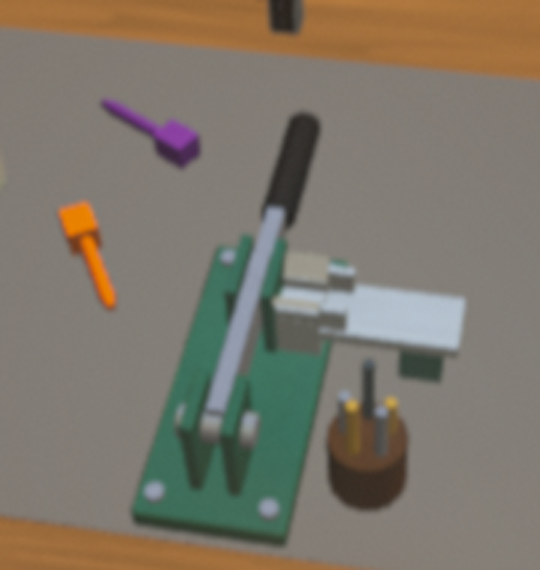

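View pics/d1c.png

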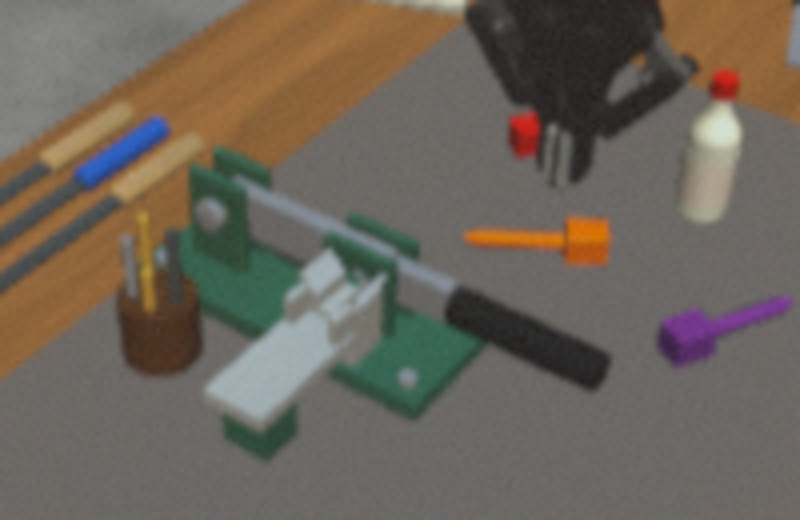

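```bash
cat >> h.py <<'E'
from scipy.spatial.transform import Rotation as R
Q0=np.array([-.5,.5,-.5,.5])
def Q(deg): return (R.from_euler('z',deg,degrees=True)*R.from_quat(Q0)).as_quat()
E
python3 - <<'E'
from h import *
h=onz('scene0',(171.4,231.2),.024); n=onz('scene0',(155,211.5),.012); print(h,n, np.degrees(np.arctan2(*(n-h)[::-1])),np.linalg.norm(n-h))
hand.move_gripper(.06)
bot.reach([h[0],h[1],.2],Q(-39)); snap('wrist','w2'); print(get_obs()['time_s'])
E
```

```text
[ 0.63832191 -0.2708925 ] [ 0.58031836 -0.33738263] -131.10024818551642 0.08823462417411874
6.8
```

View pics/w2.png

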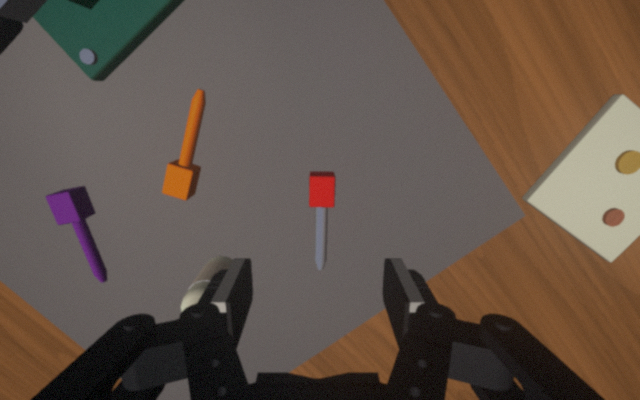

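Run:
```python
from h import *
crop('w2',280,160,360,280,5,'w2c')
```

```text
(no output)
```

View pics/w2c.png

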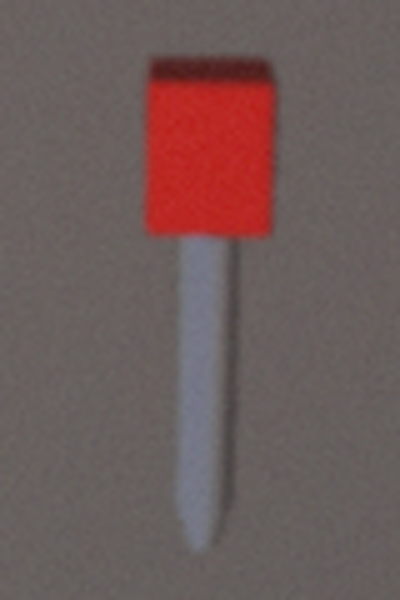

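Run:
```python
from h import *
X,r=tri([('w2',(322.1,191.7)),('scene0',(171.4,231.2))]); print(X,r)
c=[onz('w2',(280+a/5,160+b/5),.024) for a,b in ((149,82),(276,82),(273,236),(145,234))]
print(np.linalg.norm(c[0]-c[1]),np.linalg.norm(c[1]-c[2]))
h=np.mean(c,0); n=onz('w2',(320,270),.012); f=np.degrees(np.arctan2(*(n-h)[::-1])); print(h,n,f,np.linalg.norm(n-h))
m=(c[2]+c[3]-c[0]-c[1]); print(np.degrees(np.arctan2(m[1],m[0])))
np.save('head.npy',[h[0],h[1],f])
```

```text
[ 0.63678806 -0.27395202  0.02099621] [array([-2.6, -0.9]), array([-0.7,  0.2])]
0.023176328018402338 0.029507335878834993
[ 0.63847214 -0.2756956 ] [ 0.58243726 -0.34237408] -130.0428301216242 0.08709722852779515
-129.93832659427596
```

Run:
```python
from h import *
h=[.638,-.2745]
bot.reach([*h,.075],Q(-40)); snap('wrist','w3')
bot.servo_line([*h,.021],velocity=.1); print(get_obs()['wrist_force'].round(1))
hand.move_gripper(0,30); print(get_obs()['gripper_width'],get_obs()['wrist_force'].round(1))
bot.servo_line([*h,.2],velocity=.2); print(get_obs()['gripper_width'],get_obs()['wrist_force'].round(1),get_obs()['time_s'])
snap('wrist','w4')
```

```text
[-0.2  0.2  0.2]
0.023947302822676653 [-0.1 -0.3  4.6]
0.023319822540521243 [-0.  -0.7 -1.2] 9.5583
```

View pics/w3.png

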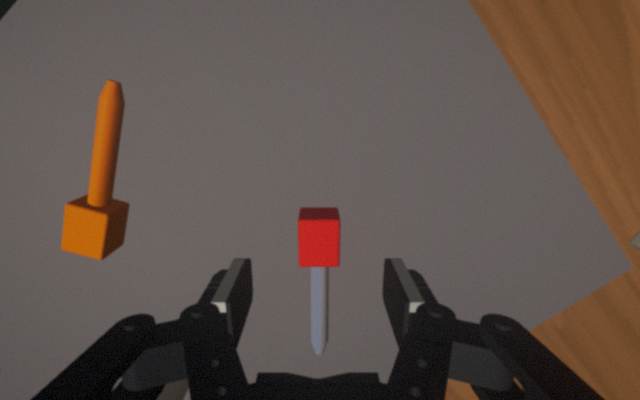

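View pics/w4.png

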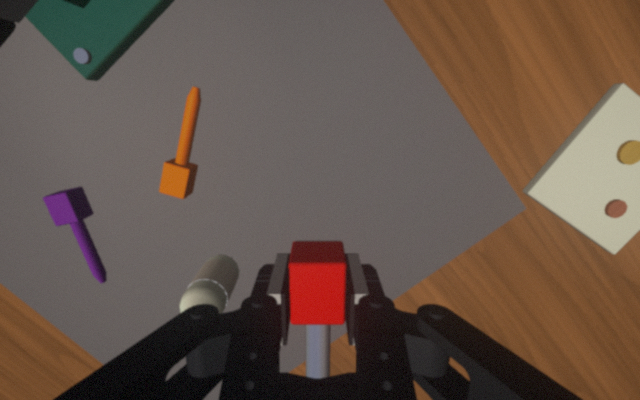

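Run:
```python
from h import *
bot.reach([.6138,.088,.2],Q(0)); print(get_obs()['position'],get_obs()['time_s']); snap('wrist','w5');snap('scene','s5');snap('side','d5')
crop('w5',240,120,400,400,2.8*.75,'w5a');crop('w5',260,130,460,330,4,'w5c')
```

```text
[0.61417932 0.08703775 0.19996182] 10.9667
```

View pics/w5.png

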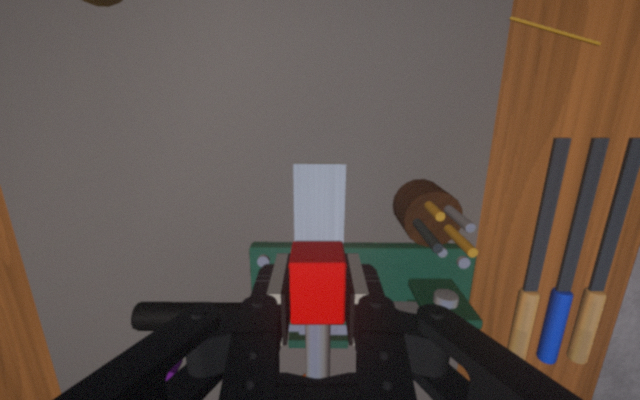

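View pics/w5c.png

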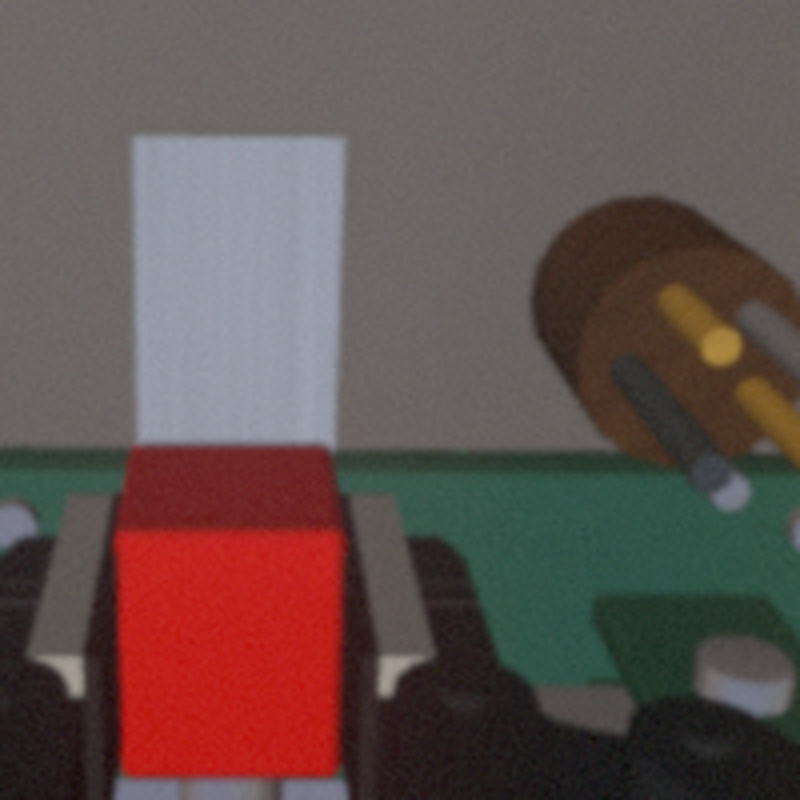

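```bash
python3 - <<'E'
from h import *
f=lambda a,b:(260+a/4,130+b/4)
e=[onz('w5',f(*p),.048) for p in((133,136),(346,136))]; print('floor end',e)
for p in ((137,440),(335,440)): print('floor side', onz('w5',f(*p),.048))
for z in (.198,.203,.208):
    c=[onz('w5',f(*p),z) for p in((116,534),(346,531),(340,776),(123,777))]
    print(z,np.mean(c,0),np.linalg.norm(c[0]-c[1]),np.linalg.norm(c[1]-c[2]),np.degrees(np.arctan2(*(c[2]+c[3]-c[0]-c[1])[::-1])))
E
python3 - <<'E'
import sys; sys.path.insert(0,'.')
from h import *
crop('s5',220,120,400,270,4.4,'s5c');crop('d5',220,80,420,230,4,'d5c')
E
```

```text
floor end [array([0.59451824, 0.11316054]), array([0.63875238, 0.11309615])]
floor side [0.59384564 0.04476498]
floor side [0.63798621 0.04470038]
0.198 [0.61465004 0.08379963] 0.024119508703457915 0.03028152846869969 -89.94623989716324
0.203 [0.61464507 0.08695714] 0.023175084605235808 0.029095824167320723 -89.94623989716324
0.208 [0.61464009 0.09011465] 0.0222306605070137 0.027910119865941784 -89.94623989716278
```

View pics/s5c.png

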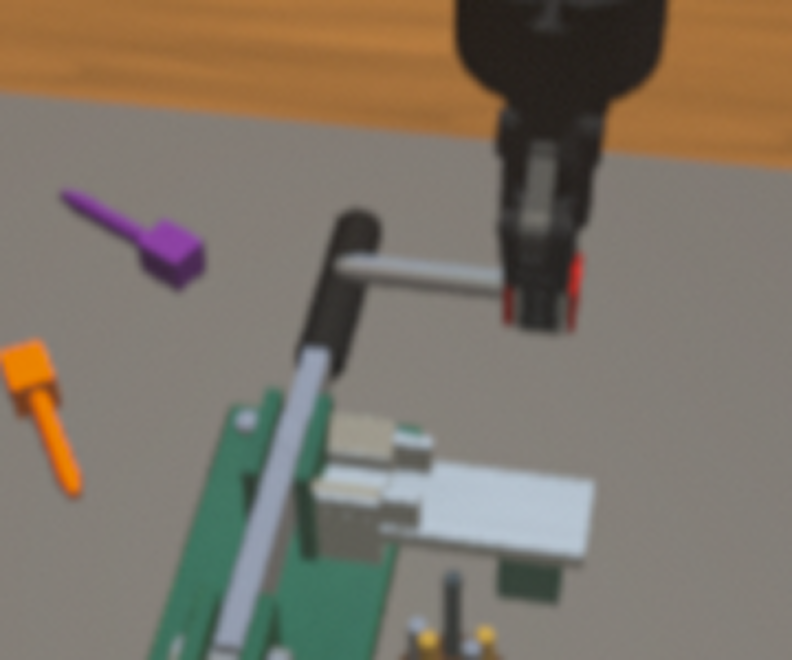

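View pics/d5c.png

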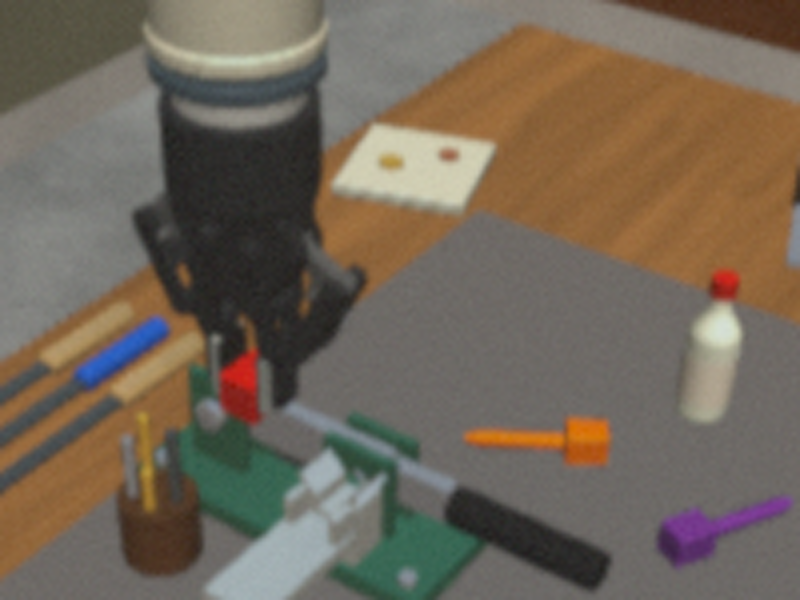

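Run:
```python
from h import *
s=lambda x,y:('scene0',(140+x/3.3,140+y/3.3)); d=lambda x,y:('side0',(220+x/4,130+y/4))
for o in (s(710,293),s(703,347),d(262,420),d(207,388)): print(o[0],onz(*o,.048))
bot.reach([.6150,.085,.105],Q(0)); print(get_obs()['position'],get_obs()['time_s']); snap('wrist','w6');snap('scene','s6');snap('side','d6')
crop('w6',220,100,420,400,2,'w6c');crop('s6',240,150,380,260,5.6,'s6c');crop('d6',240,130,360,250,5,'d6c')
```

```text
scene0 [0.59172011 0.1172788 ]
scene0 [0.63456466 0.1172124 ]
side0 [0.59095477 0.11249576]
side0 [0.63350064 0.11064532]
[0.61511667 0.08456429 0.1050844 ] 11.5833
```

View pics/w6c.png

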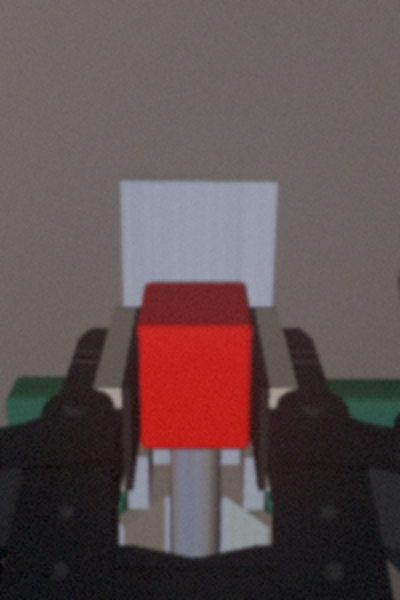

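View pics/s6c.png

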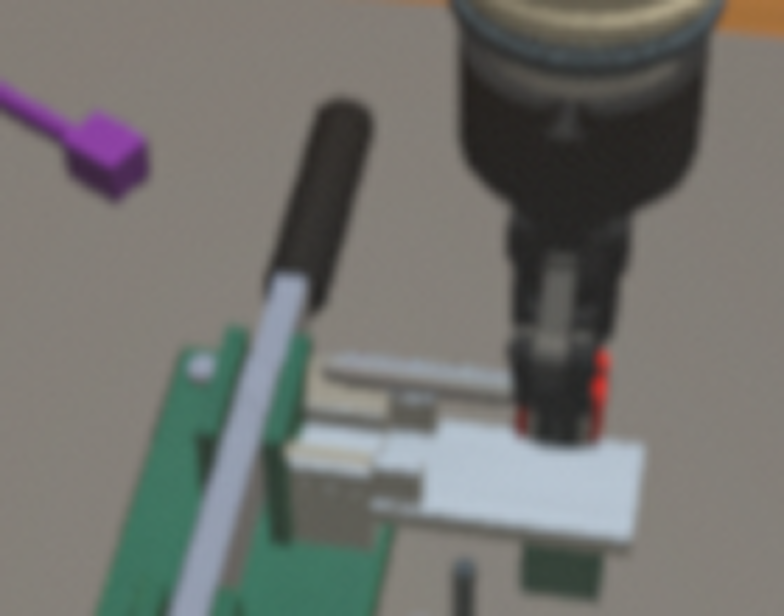

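View pics/d6c.png

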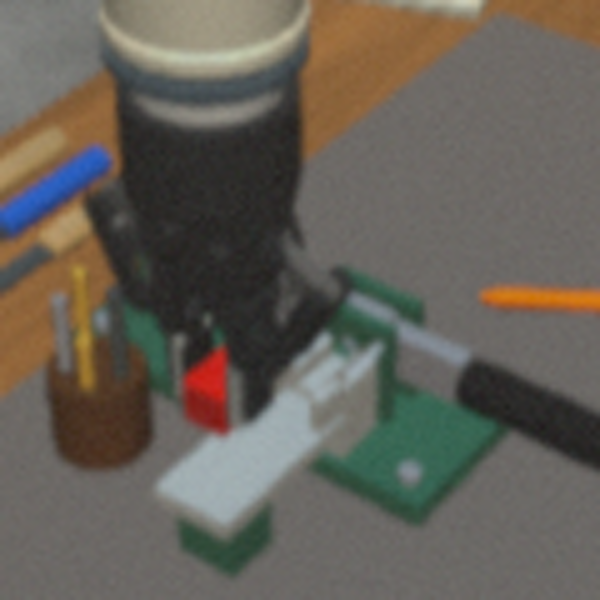

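Run:
```python
from h import *
t=get_obs()['position']
f=lambda a,b:(220+a/2,100+b/2)
print('proj head top',proj('w6',[t[0],t[1],t[2]+.003]), f(194.5,386))
print('head x',onz('w6',f(194.5,386),t[2]+.003))
print('floor end', [onz('w6',f(*p),.048) for p in ((120,181),(278,182))])
print('channel', [onz('w6',f(*p),.075) for p in ((118,543),(273,543))], 'shaft',onz('w6',f(196,530),t[2]-.009), onz('w6',f(195.5,455),t[2]-.009))
crop('w6',260,300,380,390,6,'w6d')
```

```text
proj head top [320.93559227 296.34051797] (317.25, 293.0)
head x [0.61535295 0.08669347]
floor end [array([0.59442681, 0.11321614]), array([0.63869324, 0.11290063])]
channel [array([0.5933138 , 0.01314697]), array([0.63773066, 0.01315979])] shaft [0.61565646 0.03946021] [0.61554589 0.0609073 ]
```

View pics/w6d.png

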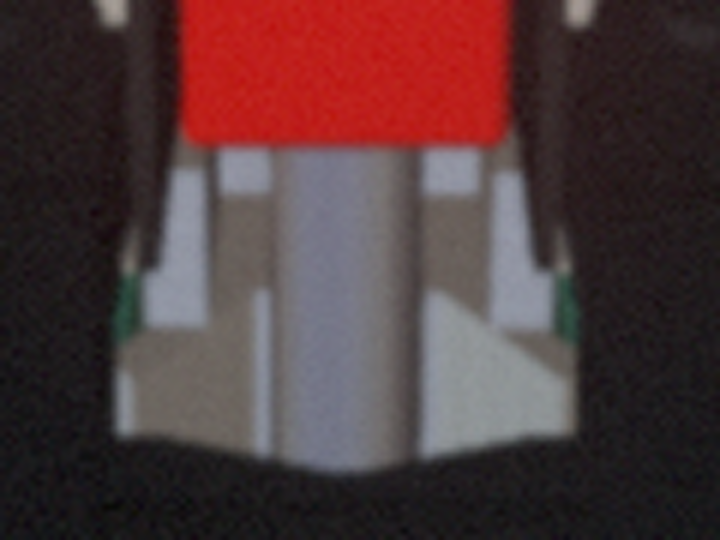

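Run:
```python
from h import *
print(get_obs()['position'])
for z in (.078,.073,.071,.069,.067,.065):
    bot.servo_line([.6150,.085,z],velocity=.06); o=get_obs(); print(z,o['position'].round(4),o['wrist_force'].round(1),o['ft_torque'].round(2),o['time_s'])
    if o['wrist_force'][2]>4: break
snap('wrist','w7');snap('scene','s7');snap('side','d7')
crop('w7',220,100,420,400,2,'w7c');crop('s7',240,150,380,260,5.6,'s7c')
```

```text
[0.61685766 0.08513464 0.10746934]
0.078 [0.6148 0.085  0.0776] [-0.3 -0.4 -1.5] [ 0.   -0.03  0.05] 12.3333
0.073 [0.6149 0.085  0.0728] [-0.  -0.2 -1.2] [0.05 0.04 0.02] 12.5833
0.071 [0.615 0.085 0.071] [-0.4  0.7 -1.2] [ 0.02 -0.02  0.  ] 12.8333
0.069 [0.6154 0.0851 0.0697] [-1.  -0.6  4.6] [-0.03  0.16  0.04] 13.0833
```

View pics/w7c.png

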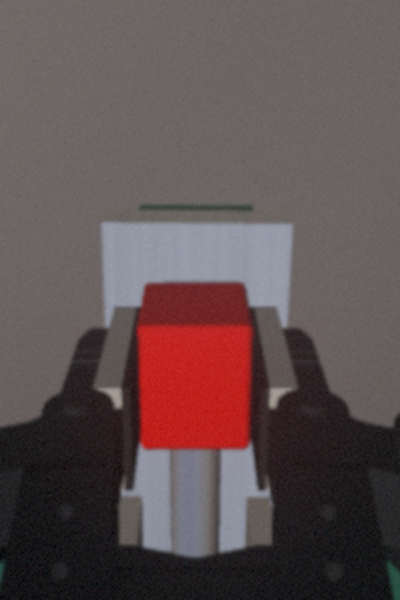

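View pics/s7c.png

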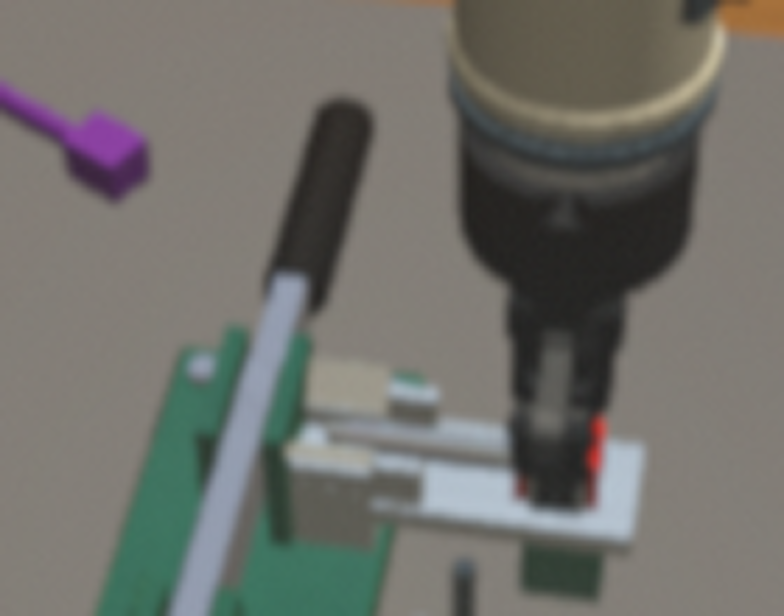

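Run:
```python
from h import *
hand.move_gripper(.045); print(get_obs()['wrist_force'].round(1))
bot.servo_line([.615,.085,.15],velocity=.2)
bot.reach([.615,.145,.2],Q(0)); hand.move_gripper(0)
print(get_obs()['time_s']);snap('wrist','w8');snap('scene','s8');snap('side','d8')
crop('w8',220,150,420,400,3,'w8c');crop('s8',240,170,380,260,5.6,'s8c');crop('d8',240,150,360,250,6,'d8c')
```

```text
[-0.7 -0.5 -0.4]
15.0417
```

View pics/w8c.png

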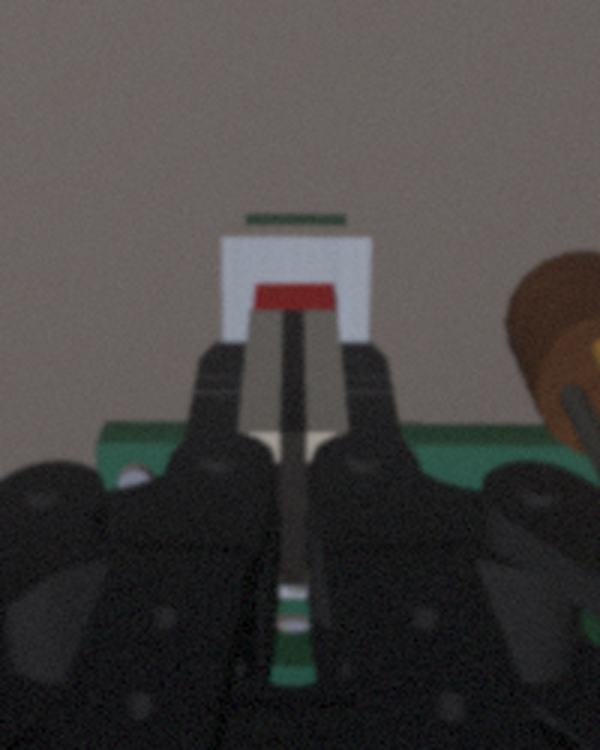

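View pics/s8c.png

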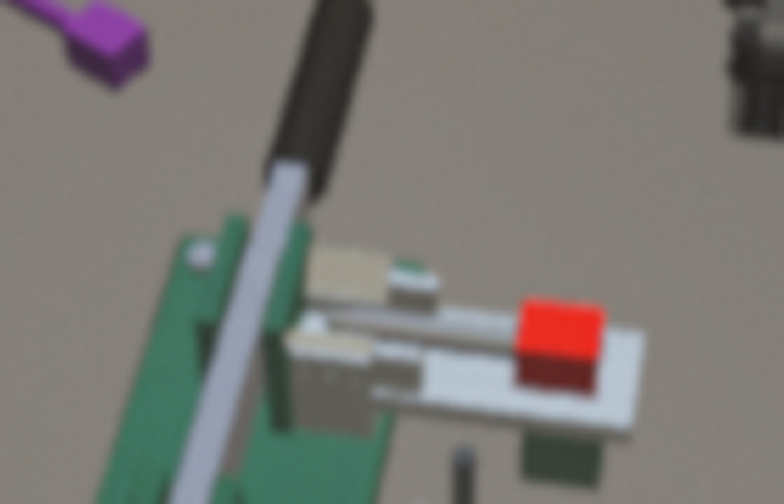

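View pics/d8c.png

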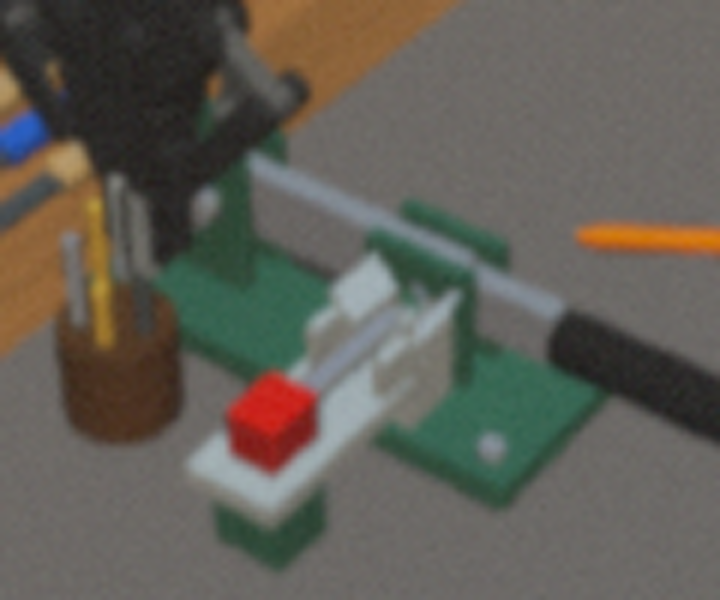

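Run:
```python
from h import *
x=.6152;z=.071
bot.reach([x,.135,.1],Q(0)); bot.servo_line([x,.135,z],velocity=.1)
y=.115
while y>.05:
    bot.servo_line([x,y,z],velocity=.06); o=get_obs(); print(round(y,4),o['position'].round(4),o['wrist_force'].round(1),round(o['time_s'],2))
    if o['wrist_force'][1]>14: break
    y-= .006 if y>.068 else .002
snap('scene','s9');snap('side','d9');crop('s9',240,170,380,260,5.6,'s9c');crop('d9',240,150,360,250,6,'d9c')
```

```text
0.115 [0.6153 0.1145 0.0712] [-0.   0.5  0.2] 16.6
0.109 [0.6152 0.1088 0.071 ] [-0.   0.3  0.3] 16.85
0.103 [0.6152 0.1027 0.071 ] [-0.1  0.2 -1.1] 17.1
0.097 [0.6152 0.0966 0.071 ] [ 0.3 -0.3 -0.4] 17.35
0.091 [0.6152 0.0906 0.071 ] [-0.2 -0.2  0. ] 17.6
0.085 [0.6151 0.0846 0.071 ] [-0.3  0.6  0.6] 17.85
0.079 [0.6152 0.0786 0.071 ] [-0.2 -0.9  0.4] 18.1
0.073 [0.6152 0.0726 0.071 ] [-0.8 -0.6  0.8] 18.35
0.067 [0.6152 0.0666 0.071 ] [0.4 0.5 0.1] 18.6
0.065 [0.6152 0.0649 0.071 ] [-0.7 -0.6 -0.6] 18.85
0.063 [0.6152 0.0629 0.071 ] [ 0.   0.6 -0.4] 19.1
0.061 [0.6152 0.0609 0.071 ] [-0.  -0.7  0.5] 19.35
0.059 [0.6154 0.0598 0.0712] [ 0.5  5.1 -0.7] 19.6
0.057 [0.6155 0.0596 0.0714] [-1.8 16.2  1.7] 19.85
```

View pics/s9c.png

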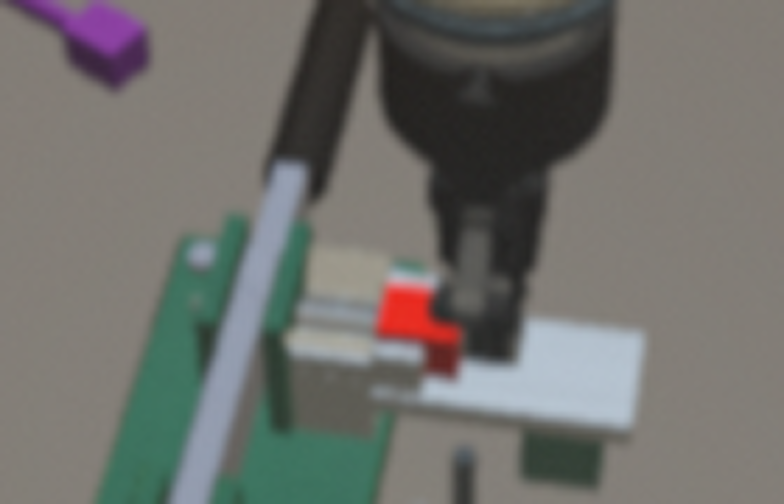

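View pics/d9c.png

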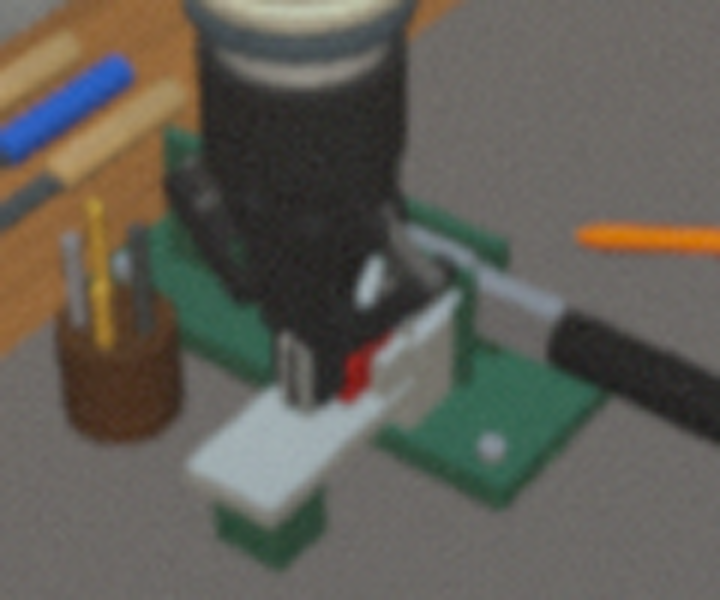

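Run:
```python
from h import *
bot.servo_line([.6152,.054,.071],velocity=.06); print(get_obs()['wrist_force'].round(1),get_obs()['position'].round(4))
bot.servo_line([.6152,.10,.071],velocity=.15)
bot.servo_line([.6152,.10,.2],velocity=.25)
bot.reach([.60,-.02,.30],Q(180) if 0 else Q(0)); 
snap('wrist','w10')
bot.reach([.50,.15,.30],Q(0))
snap('scene','s10');snap('side','d10');print(get_obs()['time_s'])
crop('s10',220,150,360,260,5.6,'s10c');crop('w10',180,60,480,260,2.6,'w10c')
```

```text
[-1.1 31.1  3.3] [0.6156 0.0592 0.0718]
22.9583
```

View pics/s10c.png

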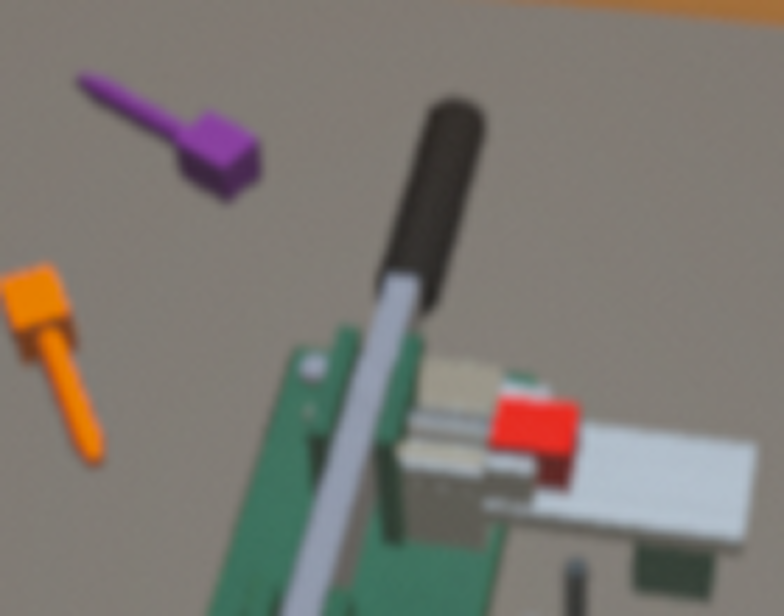

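View pics/w10c.png

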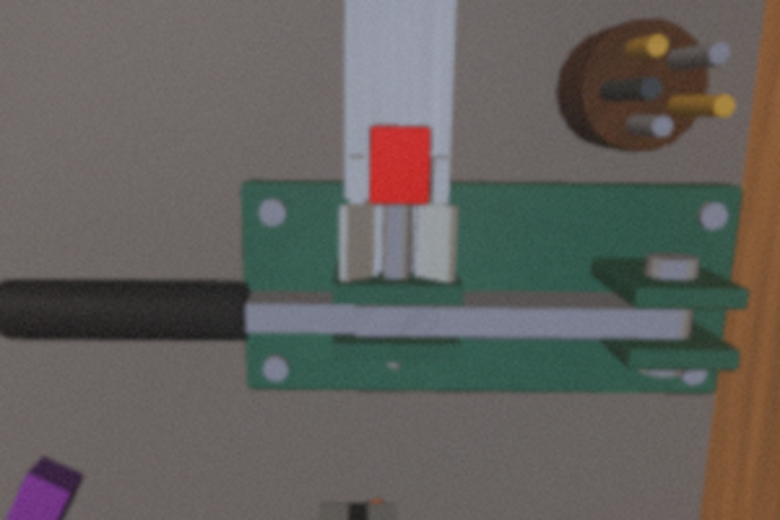

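View pics/s10.png

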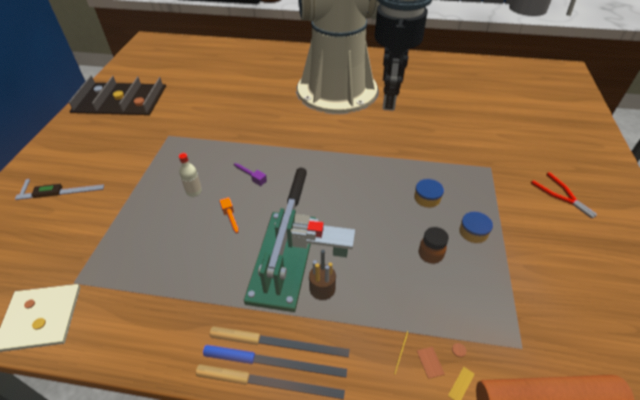

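```bash
python3 -c "
from h import *
hand_in()"
```

```text
the job is handed in; nothing more can be done
```

The shear is locked up and the job is handed in, at about 23 s of the 67 s allowed.

- **Lever:** I pressed the raised lever down with the closed fingers until it met its firm stop. The grip top stopped at about 73 mm, as the text says it should, with 49 N at the wrist.
- **Pin:** I gripped the red-headed pin by its head, laid it in the trough with the shaft in the channel, and pushed it in from behind. It stopped at the expected place, and a 31 N push moved it only about 0.4 mm more.
- **Last pictures:** With the arm clear, the head sits flush against the channel end. The nose tip shows as a speck beyond the far plate that was not there before the push, and the lever is level. The bottle, jar, tins, punch block and both look-alike pins look unmoved.

**Disagreements:** The cameras differed by 2 to 4 mm on some points. On the trough I compared head and trough in the wrist view to settle it, and the pin went in without resistance. The wrist force showed almost nothing while the lever was swinging and while the pin was sliding, though the text gives about 3 N and 1 to 2 N. For those two moves I relied on the stop contact and the pictures.

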